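# Stand the chopping board in its rack

## Task

The plain rectangular chopping board leans in one of the two sloping rests; put it away in the wooden slotted rack. Tip its long lower edge into the slot with the board still leaning about as it does in its rest, then straighten it upright and seat it fully home, about mid-way along the slot, and let go. Leave the paddle board with the handle where it is.

Things in the scene. Friction and masses are not known exactly. Their poses are not given: they have to be found in the camera images.
- board_mid (a point): centre of the rectangular white plastic chopping board, loose, 160 g: 10 mm thick (its x), 140 wide (y), 120 high (z, up along the board). It starts in a dark steel rest, 20 degrees off vertical, top leaning to its own -x side (towards the robot's side), foot 34 mm above the table. The rest covers the lowest 42 mm of its -x face; above that both faces are free. It lifts out along its z.
- board_foot (a point): middle of the lower edge of the same rectangular board, 60 mm below its centre along the board's z; same axes
- slot (a point): middle of the slot's floor, 12 mm above the table, in the fixed wooden rack (90 x 180 mm, 66 high). y along the slot, z up, x across it, roughly away from the robot. Slot 180 mm long, open ends; 14 mm wide for 28 mm up from the floor, then both sides flare at 30 degrees to a mouth 44 mm wide, 54 mm above the floor. A seated board's foot is here; it may lean 8 degrees by itself.
- paddle_mid (a point): centre of the broad part of the paddle board in the other, identical rest (a bystander): white plastic, 10 mm thick, broad part 110 wide x 85 mm high, with a 34 mm wide, 50 mm long handle pointing up; axes and lean as for the board
Mind the look-alikes: they are no part of the job. Leave any red look-alike of the part that bears slot alone.

How it is judged (in metres and radians):
On the way:
1. the board's lower edge is in the slot's mouth while the board leans 10 to 40 degrees (z of board_foot in the frame of slot between -0.005 and 0.05 m and x of board_foot in the frame of slot between -0.022 and 0.022 m and y of board_foot in the frame of slot between -0.04 and 0.04 m and angle between board_mid's own z axis and vertical between 0.175 and 0.7 rad), for 0.1 s.
At the end, for the whole second after the job is handed in: The rectangular board stands in the rack: lower edge within 10 mm of the slot floor, within 25 mm of mid-way along the slot, upright within 11 degrees, in line with the slot within 10 degrees, released and at rest (z of board_foot in the frame of slot between -0.005 and 0.01 m and x of board_foot in the frame of slot between -0.01 and 0.01 m and y of board_foot in the frame of slot between -0.025 and 0.025 m and angle between board_mid's own z axis and vertical below 0.2 rad and angle between the y axis of board_mid and the y axis of slot, either way round below 0.175 rad and linear speed of board below 0.02 m/s); the robot touches nothing.
It fails at once if the paddle board is moved by more than 30 mm (distance of paddle_mid from where it was at the start of the episode above 0.03 m).
It also fails if it takes over 51 s, if anything falls off the work surface, if the arm or the gripper's body presses on something with over 40 N, if the wrist force passes 120 N, or if a joint passes its speed limit or range.

## Robot

A 6-joint arm with a two-finger parallel gripper is mounted at the origin on the work surface. World frame = base frame: x ahead of the robot, y to its left, z up, the work surface at z = 0. Lengths are in m, angles in degrees, forces in N, time in s.
With the tool pointing down it reaches from about 0.375 to 0.9 m from the base axis. Payload 3.1 kg.
Tool frame: the origin (TCP) lies between the finger pads; the fingertips stand 19 mm ahead of it and the grasp point (between the pads) is the TCP; z points along the fingers, x is the direction in which the jaws open and shut, and the axes are right-handed (so a half turn about z gives the same grasp; the last joint's range is limited). The gripper opens to 87 mm and grips with 3 to 60 N. Pads are 19 mm wide; open, the fingers measure 117 mm over their backs; the gripper's body (75 mm by 190 mm) begins 51 mm behind the grasp point.
Start: joints at [-80.472, 30.224, 82.088, -0, 67.689, -10.227], TCP at [0.211, -0.588, 0.242] pointing down, gripper open.
Joint ranges: [-176.69, 176.69], [-43.24, 126.21], [12.49, 139.97], [-82, 262], [0, 151.66], [-163.58, 163.58]. Speed limits (degrees/s): [159.86, 159.86, 180, 180, 180, 180].

## Interface

Orientations are given as a 3x3 rotation matrix whose columns are the frame's x, y, z axes.
In Python, from rig import read_state, capture, camera_info, hand_in, spot_in, silhouettes gives the robot as it stands.
- The arm moves only by the shell command python3 -m jog 'ROWS'. ROWS is text: rows parted by semicolons, each of 7 numbers parted by spaces: the shift along the tool's x, y, z in m, then the turn, a rotation vector about the tool's x, y, z in degrees, then the opening, from 0 (shut) to 1 (fully open). A call has 1 to 8 rows; each row is the pose to reach, as a shift and turn from the pose commanded when the call began, along the tool's axes at that moment; what a row does not reach only later rows make up. A row lasts 1/8 s, in which the tool goes at most 62.5 mm and 10.7 degrees, less where a joint would pass 70% of its speed; a pose out of reach is approached as far as the arm can. A call with a gripper value outside its range is refused whole. The fingers move at their own pace and stop on an object; the grip force is fixed at half the most. Time passes only in rows, so rows that repeat a pose let the fingers close. It gives the time, the measured TCP pose, the force and the opening at its end, in the units of the state.
- read_state(): the state, without advancing time (a new reading comes with each control period).
- capture(name): name is "scene" or "top" or "wrist"; returns (picture, depth): 400x640x3 uint8, red, green, blue; 400x640 float32, m along the optical axis (not along the pixel's ray), 0 where there is no reading.
- camera_info(name): a dict with "vfov" (degrees; the focal length in pixels is half the picture's height over the tangent of half this angle, whatever the lens; pixels are square), "cx", "cy" (the principal point, pixels), "R" (3x3) and "t" (3): a world point X has camera coordinates R X + t; the wrist camera has in their place "tool_from_camera" (4x4, takes a point from camera to tool coordinates, whose origin is the TCP and whose axes are the tool frame's). Camera axes: x right, y down, z forward; pixel columns grow to the right and rows downward; lengths in m; the calibration is good to about 2 mm. A picture is of the moment at which its call begins: read the wrist's pose just before it. camera_info takes no time and is no camera call.
- hand_in(): hands the job in, once; it reports no verdict.
Trained networks look in the newest picture that a camera, given by its name, has taken for a name from the list of things; names that differ only in an ending like _2 or _b are one class to them, and where a whole thing is asked for, a point or a joint stands for the part that bears it (a point fixed in the world has none). Each returns a list of dicts, best first, with "score" (0 to 1); they miss things now and then, are a little off and sometimes report something else, mostly with a low value. They report only what shows in the picture. A call takes as long as a camera call. They do not tell look-alikes from the thing itself.
- spot_in(label, camera): "centre" ([x, y, z] in m, in world coordinates, good to about 4 mm: the middle of the surface that is visible of it).
- silhouettes(label, camera): "region" (400x640 bool, what is visible of it).
The state is a dict: "time_s": time; "joint_positions": joint angles; "qvel": joint speeds; "tau": joint torques, N m; "position": TCP position; "tcp_rot": TCP orientation; "force": force on the tool from outside, world axes, zero at the start; "moment": the same for the moment, N m; "opening": opening from 0.0 (shut) to 1.0 (fully open).
Only numpy, scipy, OpenCV 4.12 (cv2) and the standard library are available. Lean on these libraries where they do the work, as an engineer would, in place of code of your own. Each camera call takes 0.05 s, during which the arm holds its last target.

## Working session

There is one attempt and no reset: what is moved stays moved. The work goes in short steps, Python scripts to look and compute and a shell command to move; the robot and the scene stay as the last step left them, time stands still between calls to the robot, and variables do not carry over. Pictures are saved under pics/ and viewed, and the job is handed in when it is done.

```bash
mkdir -p pics; ls; python3 - <<'E'
from rig import *
import cv2,numpy as np
print(read_state())
for n in ["scene","top"]:
    p,d=capture(n); cv2.imwrite(f"pics/{n}0.png",p[:,:,::-1]); np.save(f"{n}0.npy",d)
    print(n,camera_info(n))
    for l in ["board_mid","slot","paddle_mid"]:
        try: print(l,[(r['score'],np.round(r['centre'],3)) for r in spot_in(l,n)])
        except Exception as e: print(l,e)
print(camera_info("wrist"))
E
```

```text
pics
{'time_s': 0.0, 'joint_positions': array([-8.04719882e+01,  3.02772283e+01,  8.21570781e+01,  1.20092361e-03,
        6.76887560e+01, -1.02262336e+01]), 'qvel': array([ 0.13482807,  0.0323143 , -0.0186096 ,  0.07214872, -0.03887187,
        0.06204464]), 'tau': array([-7.00044166e-04, -4.40039349e+01, -1.76592708e+01,  6.32393430e-02,
        5.82275062e-02, -1.73384715e-04]), 'position': array([ 0.21116861, -0.58750722,  0.24058638]), 'tcp_rot': array([[ 3.37978592e-01, -9.41153738e-01, -3.36408454e-04],
       [-9.41151432e-01, -3.37978523e-01,  2.12142208e-03],
       [-2.11028315e-03, -4.00383950e-04, -9.99997693e-01]]), 'force': array([-0.24414367, -0.1935447 , -0.24703221]), 'moment': array([ 0.02194119,  0.01121792, -0.0491073 ]), 'opening': 1.0034699419281436}
scene {'vfov': 48.009660347883695, 'cx': 316.71193615686434, 'cy': 199.87743576414545, 'R': array([[ 0.35046396,  0.93651796, -0.01044589],
       [ 0.63829566, -0.24699539, -0.72908979],
       [-0.68538578,  0.24885213, -0.68433834]]), 't': array([-0.1511768 , -0.33083953,  1.65995578])}
board_mid [(0.62, array([
[... 422 characters left out ...]
1 ,  0.57900513,  0.97512887])}
board_mid [(0.95, array([ 0.547, -0.026,  0.113])), (0.64, array([0.505, 0.284, 0.098]))]
slot [(0.92, array([ 0.517, -0.286,  0.06 ])), (0.92, array([ 0.707, -0.418,  0.05 ]))]
paddle_mid [(0.87, array([0.504, 0.288, 0.102]))]
{'vfov': 60.48511699217588, 'cx': 323.8227403886731, 'cy': 207.12328859015906, 'tool_from_camera': array([[ 9.99999724e-01,  7.00909282e-04,  2.47716652e-04,
        -2.05898256e-04],
       [-7.42165156e-04,  9.60452906e-01,  2.78441492e-01,
        -7.63748887e-02],
       [-4.27579527e-05, -2.78441599e-01,  9.60453161e-01,
        -1.43235480e-01],
       [ 0.00000000e+00,  0.00000000e+00,  0.00000000e+00,
         1.00000000e+00]])}
```

View pics/scene0.png

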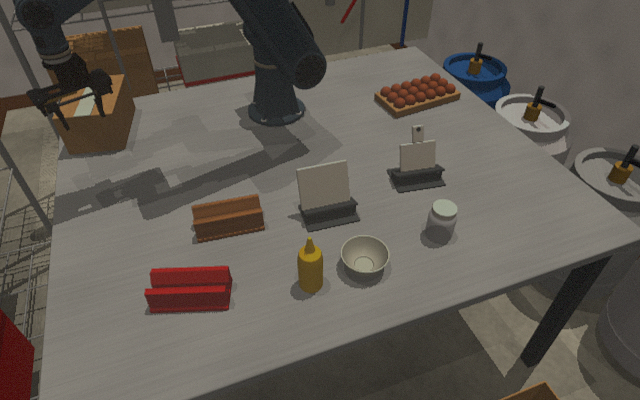

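View pics/top0.png

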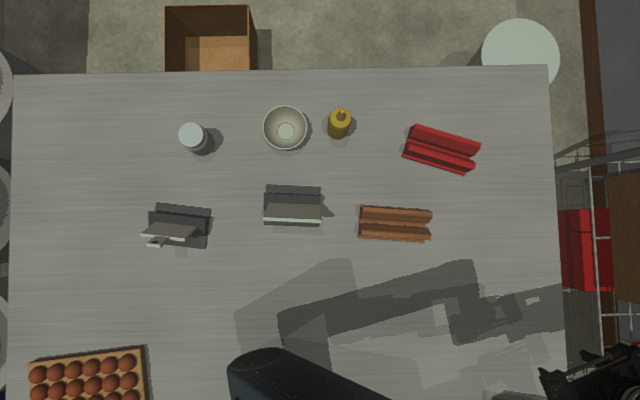

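The candidates:
- **Boards:** the plain white one is at scene (325,187), and the one with a handle is at (417,155). The plain one is the target.
- **Racks:** the wooden one is at scene (228,217) and top (395,223), and the red one is at scene (190,288). The wooden one fits and the red one is the look-alike.

I'll confirm this in a crop and measure.

```bash
cat > h.py <<'E'
import numpy as np
def cloud(d,ci):
    f=200/np.tan(np.radians(ci['vfov']/2))
    v,u=np.mgrid[:400,:640]
    X=np.stack([(u-ci['cx'])/f*d,(v-ci['cy'])/f*d,d],-1)
    return (X-ci['t'])@ci['R']   # R^T (Xc - t)
def plane(P):
    c=P.mean(0)
    for _ in range(5):
        U,S,V=np.linalg.svd(P-c,full_matrices=False); n=V[2]
        r=(P-c)@n; k=abs(r)<0.004
        if k.sum()<30: break
        P=P[k]; c=P.mean(0)
    return c,n,P
E
python3 - <<'E'
from rig import *
from h import *
import cv2
p,d=capture("scene"); 
crop=cv2.resize(p[120:330,130:480],None,fx=2.2,fy=2.2,interpolation=cv2.INTER_CUBIC); cv2.imwrite("pics/crop.png",crop[:,:,::-1])
pt,dt=capture("top")
np.savez("im.npz",ds=d,dt=dt,ps=p,pt=pt)
for n,D in [("scene",d),("top",dt)]:
    C=cloud(D,camera_info(n))
    for l in ["board_mid","slot"]:
        for r in silhouettes(l,n):
            m=r['region']&(D>0); P=C[m]
            print(n,l,r['score'],m.sum(),np.round(np.percentile(P,[2,50,98],axis=0),3).tolist())
            np.save(f"{n}_{l}_{r['score']:.2f}.npy",P)
            if l=="board_mid":
                c,nn,Q=plane(P); print(c,nn,len(Q))
    # table z
    print("table",n, np.median(C[300:330,300:400,2] if n=="scene" else C[150:170,230:250,2]))
E
ls *.npy
```

```text
scene board_mid 0.58 2094 [[0.527, -0.091, 0.038], [0.55, -0.026, 0.095], [0.573, 0.043, 0.147]]
[ 0.54903873 -0.03323168  0.09672827] [ 0.94057328 -0.04422684  0.3366985 ] 1469
scene slot 0.71 2499 [[0.478, -0.373, 0.004], [0.543, -0.291, 0.049], [0.562, -0.203, 0.067]]
scene slot 0.6 3630 [[0.665, -0.51, 0.005], [0.725, -0.422, 0.048], [0.773, -0.333, 0.066]]
table scene -5.045864598335537e-05
top board_mid 0.96 1078 [[0.524, -0.091, 0.005], [0.548, -0.025, 0.108], [0.577, 0.043, 0.147]]
[ 0.54834852 -0.01548583  0.11140937] [-0.93121844  0.06865807 -0.35793616] 690
top slot 0.93 2226 [[0.474, -0.37, 0.007], [0.517, -0.282, 0.054], [0.561, -0.198, 0.065]]
top slot 0.72 2517 [[0.655, -0.506, 0.006], [0.709, -0.416, 0.05], [0.764, -0.329, 0.065]]
table top -0.0013611251570045636
scene0.npy
scene_board_mid_0.58.npy
scene_slot_0.60.npy
scene_slot_0.71.npy
top0.npy
top_board_mid_0.96.npy
top_slot_0.72.npy
top_slot_0.93.npy
```

View pics/crop.png

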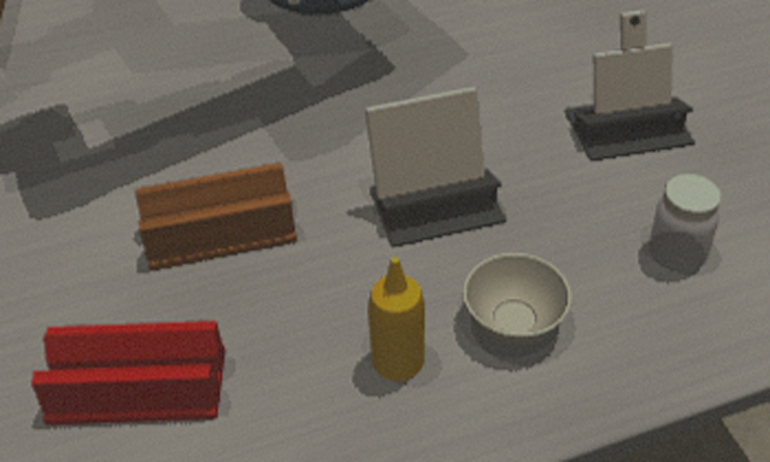

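The crop confirms it: the plain board is at crop (428,145), with no handle. The wooden rack is at (215,215), the red decoy at (130,370), and the paddle at (633,75). Next I'll fit the poses.

```bash
python3 - <<'E'
from h import *
import cv2
for n,b,s in [("scene","0.58","0.71"),("top","0.96","0.93")]:
    P=np.load(f"{n}_board_mid_{b}.npy"); 
    # robust: face at 20deg lean
    P=P[(P[:,2]>0.085)&(P[:,2]<0.16)]
    c,nn,Q=plane(P); nn*=np.sign(nn[0])
    print(n,"lean",np.degrees(np.arcsin(nn[2])),"yaw",np.degrees(np.arctan2(nn[1],nn[0])))
    for yw in [-2,-3,-4,-5]:
        a=np.radians(yw);L=np.radians(20)
        ex=np.array([np.cos(a)*np.cos(L),np.sin(a)*np.cos(L),np.sin(L)]);ey=np.array([-np.sin(a),np.cos(a),0]);ez=np.cross(ex,ey)
        q=Q@np.stack([ex,ey,ez]).T
        print(yw,"x",np.median(q[:,0]),q[:,0].std(),"y",np.percentile(q[:,1],[.5,99.5]).round(4),"z",np.percentile(q[:,2],[1,99]).round(4), "slope", np.polyfit(q[:,1],q[:,0],1)[0])
    R=np.load(f"{n}_slot_{s}.npy"); R=R[(R[:,2]>0.061)&(R[:,2]<0.07)]
    r=cv2.minAreaRect((R[:,:2]*1000).astype(np.float32)); print("rack",r,np.round(cv2.boxPoints(r)))
    h=R[:,:2]-R[:,:2].mean(0)
    m=R[:,0]>np.median(R[:,0])
    for k in (R[:,0]>0.517,R[:,0]<0.517): 
        if k.sum()>20:
            f=np.polyfit(R[k,1],R[k,0],1); print("ridge",k.sum(),R[k].mean(0),np.degrees(np.arctan(-f[0])),R[k,1].min(),R[k,1].max())
E
```

```text
scene lean 20.850045808951606 yaw -4.145823168913667
-2 x 0.5503576015011122 0.0023263227228084503 y [-0.0735  0.0639] z [-0.1089 -0.042 ] slope 0.03497441591026498
-3 x 0.5503232073912856 0.0019984171425359164 y [-0.064   0.0734] z [-0.1089 -0.0419] slope 0.01861802791773772
-4 x 0.5501691254385734 0.0018548808509274242 y [-0.0546  0.0829] z [-0.1089 -0.0419] slope 0.002271651362842189
-5 x 0.5498219040426914 0.0019372804342536755 y [-0.045   0.0924] z [-0.1088 -0.0418] slope -0.014074140121886736
rack ((514.333984375, -287.3739318847656), (179.0392303466797, 78.50418090820312), 83.93952178955078) [[ 466. -372.]
 [ 544. -381.]
 [ 563. -202.]
 [ 485. -194.]]
ridge 361 [ 0.54268866 -0.29136226  0.06418526] -5.584544460585467 -0.3760357750410472 -0.20331988112677907
ridge 297 [ 0.48778506 -0.29046572  0.06413293] -5.85899878513497 -0.37430985640550846 -0.19579971025287782
top lean 22.474770695060073 yaw -4.074694185336237
-2 x 0.5530430300558171 0.002029137798354407 y [-0.0727  0.064 ] z [-0.1101 -0.0435] slope 0.033762401227504166
-3 x 0.5532373074567007 0.0016677201556337118 y [-0.0631  0.0734] z [-0.11   -0.0435] slope 0.017443620476395912
-4 x 0.5532528660428921 0.0015153241900996268 y [-0.0536  0.083 ] z [-0.1098 -0.0433] slope 0.0011349640933771634
-5 x 0.5528666919455288 0.0016317977929313837 y [-0.044   0.0925] z [-0.1097 -0.043 ] slope -0.01517281219952113
rack ((516.8473510742188, -285.79901123046875), (177.4845733642578, 73.63815307617188), 84.24109649658203) [[ 471. -370.]
 [ 545. -378.]
 [ 562. -201.]
 [ 489. -194.]]
ridge 337 [ 0.54514285 -0.28567489  0.06287474] -5.650555358975041 -0.375648919535421 -0.20073741569910863
ridge 321 [ 0.48978286 -0.27911798  0.06291157] -5.635110874863952 -0.3713837349993061 -0.1942538290607276
```

Measured poses:
- **Board:** centre about (0.548,-0.024,0.091), yaw -4°, lean about 20°. The expected height is 0.0904, so this agrees.
- **Slot:** middle about (0.5165,-0.2865), yaw about -5.6°.

Next is the pregrasp.

```bash
cat >> h.py <<'E'
from scipy.spatial.transform import Rotation as Ro
def frame(yaw,lean):
    a,L=np.radians([yaw,lean])
    ex=np.array([np.cos(a)*np.cos(L),np.sin(a)*np.cos(L),np.sin(L)]);ey=np.array([-np.sin(a),np.cos(a),0])
    return np.stack([ex,ey,np.cross(ex,ey)],1)
def toolR(F): return np.stack([F[:,0],-F[:,1],-F[:,2]],1)
def delta(s,p,R):
    R0=s['tcp_rot']
    return np.round(R0.T@(np.asarray(p)-s['position']),4), np.round(Ro.from_matrix(R0.T@R).as_rotvec(degrees=True),2)
BC=np.array([.5481,-.0239,.0907]); BF=frame(-4,20)
SL=np.array([.5165,-.2865,.012])
E
python3 - <<'E'
from rig import *
from h import *
s=read_state(); print(s['time_s'])
for k in (0.105,0.025): print(BC+k*BF[:,2],delta(s,BC+k*BF[:,2],toolR(BF)))
E
```

```text
0.7
[ 0.51227537 -0.0213949   0.18936773] (array([-0.4317, -0.4748,  0.0522]), array([ 11.56,  17.71, -65.54]))
[ 0.53957033 -0.02330355  0.11419232] (array([-0.4206, -0.4999,  0.1274]), array([ 11.56,  17.71, -65.54]))
```

```bash
python3 -m jog '-0.04 -0.045 0 1.2 1.8 -7 0.6;-0.08 -0.09 0 2.4 3.6 -14 0.6;-0.12 -0.135 0 3.6 5.4 -21 0.6;-0.16 -0.18 0 4.8 7.2 -28 0.6;-0.2 -0.225 0 6 9 -35 0.6;-0.24 -0.27 0 7.2 10.8 -42 0.6;-0.28 -0.315 0.01 8.4 12.6 -49 0.6;-0.32 -0.36 0.015 9.6 14.4 -56 0.6'
python3 - <<'E'
from rig import *
from h import *
s=read_state(); print(s['time_s'])
for k in (0.105,0.025): print(delta(s,BC+k*BF[:,2],toolR(BF)))
E
```

```text
time_s: 1.7
position: [0.4427, -0.1638, 0.2268]
tcp_rot: [[0.93, -0.232, 0.285], [-0.23, -0.972, -0.042], [0.287, -0.027, -0.958]]
force: [0.3, 0.5, -0.3]
opening: 0.602
1.7
(array([ 0.0214, -0.1536,  0.0497]), array([ 1.52,  3.21, -9.41]))
(array([ 0.0256, -0.1561,  0.1295]), array([ 1.52,  3.21, -9.41]))
```

```bash
python3 -m jog '0.007 -0.05 0.016 0.5 1 -3 0.6;0.014 -0.1 0.033 1 2 -6 0.6;0.021 -0.154 0.045 1.5 3.2 -9.4 0.6;0.0214 -0.1536 0.0497 1.5 3.2 -9.4 0.6;0.0214 -0.1536 0.0497 1.5 3.2 -9.4 0.6'
python3 - <<'E'
from rig import *
from h import *
import cv2
s=read_state(); p,d=capture("wrist"); cv2.imwrite("pics/w1.png",p[:,:,::-1])
p2,d2=capture("scene"); cv2.imwrite("pics/s1.png",cv2.resize(p2[80:280,180:480],None,fx=2.5,fy=2.5)[:,:,::-1])
ci=camera_info("wrist"); T=ci['tool_from_camera']
f=200/np.tan(np.radians(ci['vfov']/2)); v,u=np.mgrid[:400,:640]
X=np.stack([(u-ci['cx'])/f*d,(v-ci['cy'])/f*d,d],-1)@T[:3,:3].T+T[:3,3]
W=X@s['tcp_rot'].T+s['position']
m=(d>0)&(abs(X[...,0])<0.03)&(W[...,2]>0.1)&(X[...,2]>0.03)
P=W[m]; print(len(P)); Q=(P-BC)@BF; print(np.percentile(Q,[1,10,50,90,99],axis=0).round(4))
# in tool coords
print(np.percentile(X[m],[1,10,50,90,99],axis=0).round(4))
for k in (0.105,0.025): print(delta(s,BC+k*BF[:,2],toolR(BF)))
E
```

```text
time_s: 2.33
position: [0.5121, -0.0232, 0.1891]
tcp_rot: [[0.938, -0.073, 0.339], [-0.069, -0.997, -0.024], [0.34, -0.001, -0.94]]
force: [-0.3, 0.3, 0.5]
opening: 0.602
3216
[[-0.0052 -0.0668  0.056 ]
 [-0.0043 -0.0522  0.0577]
 [-0.0002  0.0202  0.0592]
 [ 0.0035  0.0606  0.0602]
 [ 0.0046  0.0692  0.0609]]
[[-0.005  -0.071   0.0439]
 [-0.004  -0.0625  0.0446]
 [ 0.0001 -0.0221  0.0456]
 [ 0.0038  0.0503  0.0471]
 [ 0.0047  0.065   0.0488]]
(array([ 0.0001, -0.0018, -0.0002]), array([ 0.02,  0.13, -0.19]))
(array([ 0.0003, -0.0019,  0.0798]), array([ 0.02,  0.13, -0.19]))
```

View pics/w1.png

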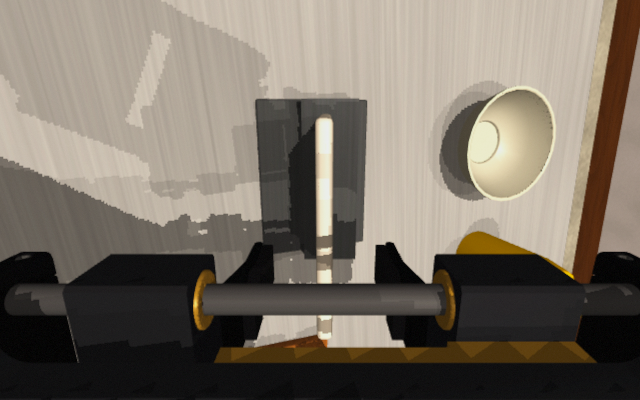

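View pics/s1.png

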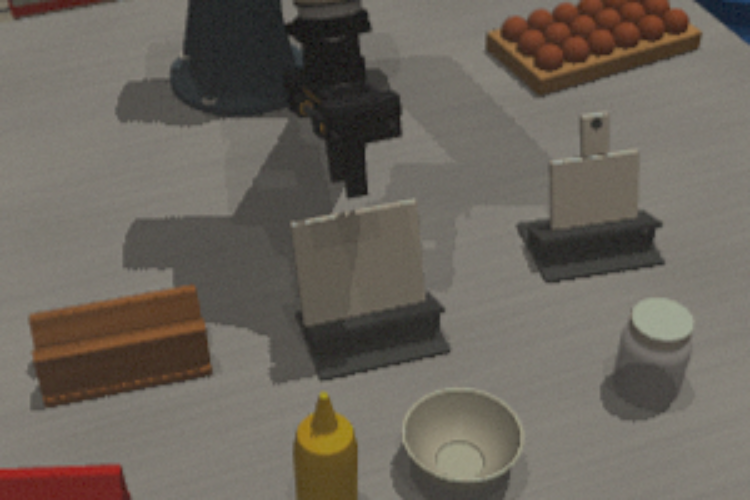

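The wrist view shows the board edge-on at column 325, rows 118–340. It's centred between the jaws (tool x ≈ 0) with its top edge 45 mm ahead. I'll descend and grip.

```bash
python3 -m jog '0 -0.002 0.03 0 0.1 -0.2 0.6;0 -0.002 0.06 0 0.1 -0.2 0.6;0 -0.002 0.08 0 0.1 -0.2 0.6;0 -0.002 0.08 0 0.1 -0.2 0.6;0 -0.002 0.08 0 0.1 -0.2 0;0 -0.002 0.08 0 0.1 -0.2 0;0 -0.002 0.08 0 0.1 -0.2 0;0 -0.002 0.08 0 0.1 -0.2 0'; python3 -m jog '0 0 0 0 0 0 0;0 0 0 0 0 0 0;0 0 -0.01 0 0 0 0;0 0 -0.02 0 0 0 0'
```

```text
time_s: 3.42
position: [0.5394, -0.0231, 0.1145]
tcp_rot: [[0.937, -0.07, 0.342], [-0.066, -0.998, -0.024], [0.343, 0.0, -0.939]]
force: [0.2, -0.2, 0.6]
opening: 0.234
time_s: 3.92
position: [0.533, -0.0229, 0.1335]
tcp_rot: [[0.937, -0.07, 0.342], [-0.066, -0.998, -0.025], [0.343, 0.001, -0.939]]
force: [2.9, -1.3, -1.4]
opening: 0.111
```

```bash
cat >> h.py <<'E'
def tgt(x,y,z,lean,yaw=-5.6,G=0.085):
    F=frame(yaw,lean); S=frame(-5.6,0)
    foot=SL+S@np.array([x,y,z]); return foot+G*F[:,2], toolR(F)
def foot(s,G=0.085):
    S=frame(-5.6,0); f=s['position']+G*s['tcp_rot'][:,2]
    return (S.T@(f-SL)).round(4), np.degrees(np.arccos(-s['tcp_rot'][2,2])).round(2)
E
python3 -m jog '0 0 -0.03 0 0 0 0;0 0 -0.06 0 0 0 0'
python3 - <<'E'
from rig import *
from h import *
s=read_state(); print(foot(s))
print(delta(s,*tgt(0,0,.108,20)))
E
```

```text
time_s: 4.18
position: [0.5098, -0.0206, 0.1895]
tcp_rot: [[0.939, -0.07, 0.337], [-0.066, -0.998, -0.023], [0.338, -0.0, -0.941]]
force: [0.9, -0.8, -1.4]
opening: 0.113
(array([-0.0039,  0.2648,  0.0975]), np.float64(19.75))
(array([-1.00e-04,  2.64e-01, -1.12e-02]), array([-0.57,  0.25,  1.49]))
```

```bash
python3 -m jog '0 0.03 -0.011 0 0 0 0;0 0.07 -0.011 0 0 0 0;0 0.115 -0.011 0 0 0.5 0;0 0.16 -0.011 -0.2 0 1 0;0 0.205 -0.011 -0.4 0.2 1.5 0;0 0.24 -0.011 -0.5 0.2 1.5 0;0 0.264 -0.011 -0.6 0.2 1.5 0;0 0.264 -0.011 -0.6 0.2 1.5 0'; python3 -m jog '0 0 0 0 0 0 0;0 0 0 0 0 0 0'
python3 - <<'E'
from rig import *
from h import *
import cv2
s=read_state(); print(foot(s)); print(delta(s,*tgt(0,0,.035,20)))
p,d=capture("scene"); cv2.imwrite("pics/s2.png",cv2.resize(p[100:300,100:400],None,fx=2.5,fy=2.5)[:,:,::-1])
C=cloud(d,camera_info("scene"))
F=frame(-5.6,20); c,_=tgt(0,0,0,20); 
cen=s['position']+0.025*s['tcp_rot'][:,2]
B=np.stack([s['tcp_rot'][:,0],-s['tcp_rot'][:,1],-s['tcp_rot'][:,2]],1)
Q=(C-cen)@B; m=(d>0)&(abs(Q[...,0]-.005)<.006)&(abs(Q[...,1])<.09)&(Q[...,2]<.055)&(Q[...,2]>-.075)
print(m.sum(),np.percentile(Q[m],[1,50,99],axis=0).round(4))
k=Q[m]; f=np.polyfit(k[:,2],k[:,0],1); print("lean slip deg",np.degrees(np.arctan(f[0])),"yaw",np.degrees(np.arctan(np.polyfit(k[:,1],k[:,0],1)[0])))
p,d=capture("top"); cv2.imwrite("pics/t2.png",cv2.resize(p[120:320,280:520],None,fx=3,fy=3)[:,:,::-1])
# lower edge slope in the face plane
bins=[(a,np.percentile(k[abs(k[:,1]-a)<.008][:,2],3).round(4)) for a in (-.06,-.04,-.02,0,.02,.04,.06)]; print(bins)
E
```

```text
time_s: 5.18
position: [0.4893, -0.2852, 0.1996]
tcp_rot: [[0.934, -0.1, 0.343], [-0.094, -0.995, -0.035], [0.345, 0.001, -0.939]]
force: [-0.2, -0.4, -1.7]
opening: 0.115
time_s: 5.42
position: [0.4895, -0.2823, 0.1994]
tcp_rot: [[0.935, -0.096, 0.342], [-0.091, -0.995, -0.033], [0.344, -0.0, -0.939]]
force: [-0.3, -0.6, -1.4]
opening: 0.114
(array([0.002 , 0.0016, 0.1076]), np.float64(20.12))
(array([-0.0266,  0.0016,  0.0675]), array([-0.03, -0.12,  0.06]))
2235 [[-0.0006 -0.0683 -0.0579]
 [ 0.0034 -0.0023 -0.0046]
 [ 0.0088  0.0684  0.0528]]
lean slip deg -0.049293123324568595 yaw 0.09274032482464295
[(-0.06, np.float64(-0.0557)), (-0.04, np.float64(-0.0549)), (-0.02, np.float64(-0.0545)), (0, np.float64(-0.0565)), (0.02, np.float64(-0.0546)), (0.04, np.float64(-0.0546)), (0.06, np.float64(-0.0543))]
```

View pics/s2.png

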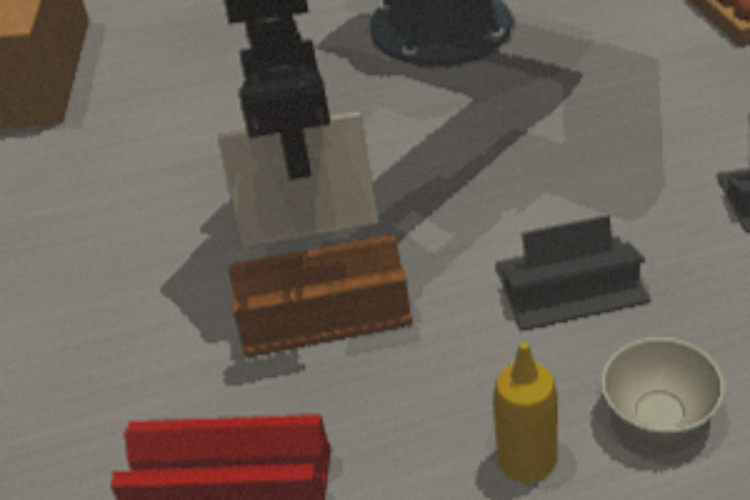

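The board is held square at scene crop (300,180) above the wooden rack, with no slip (under 0.1°). Now I'll tip it into the mouth while it's still leaning.

```bash
python3 -m jog '-0.009 0.0016 0.022 0 0 0 0;-0.018 0.0016 0.045 0 0 0 0;-0.024 0.0016 0.06 0 0 0 0;-0.0266 0.0016 0.0675 0 0 0 0;-0.0266 0.0016 0.0675 0 0 0 0;-0.0266 0.0016 0.0675 0 0 0 0'
python3 - <<'E'
from rig import *
from h import *
import cv2
s=read_state(); print(foot(s)); 
for l in (15,10,5,0): print(l,delta(s,*tgt(0,0,.035,l)))
p,d=capture("scene"); cv2.imwrite("pics/s3.png",cv2.resize(p[130:280,140:320],None,fx=4,fy=4)[:,:,::-1])
p,d=capture("wrist"); cv2.imwrite("pics/w3.png",p[:,:,::-1])
E
```

```text
time_s: 6.28
position: [0.4884, -0.286, 0.1277]
tcp_rot: [[0.934, -0.098, 0.344], [-0.091, -0.995, -0.036], [0.346, 0.002, -0.938]]
force: [1.2, 1.3, -1.7]
opening: 0.111
(array([ 0.0014, -0.0024,  0.036 ]), np.float64(20.25))
15 (array([ 0.0061, -0.0022,  0.0008]), array([ 0.12, -5.25,  0.01]))
10 (array([ 0.0135, -0.0022,  0.0018]), array([ 1.200e-01, -1.025e+01,  1.000e-02]))
5 (array([ 0.0207, -0.0022,  0.0034]), array([  0.13, -15.25,   0.  ]))
0 (array([ 0.0278, -0.0023,  0.0057]), array([  0.13, -20.25,  -0.  ]))
```

View pics/s3.png

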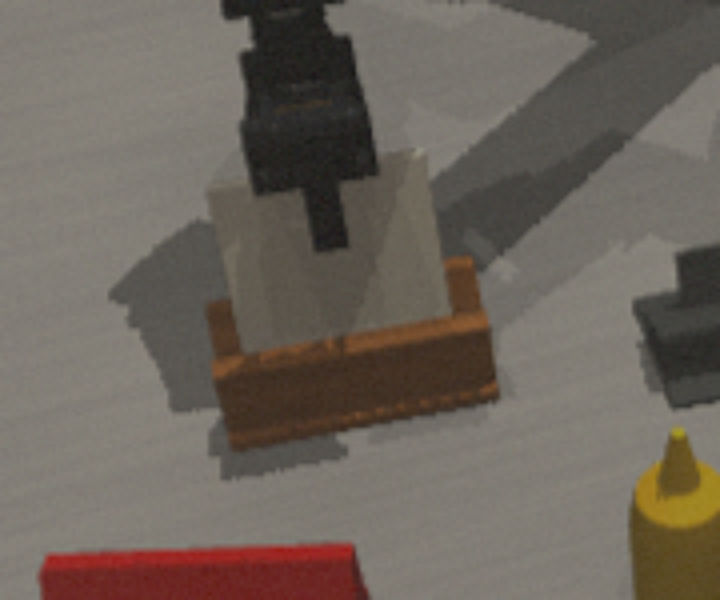

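View pics/w3.png

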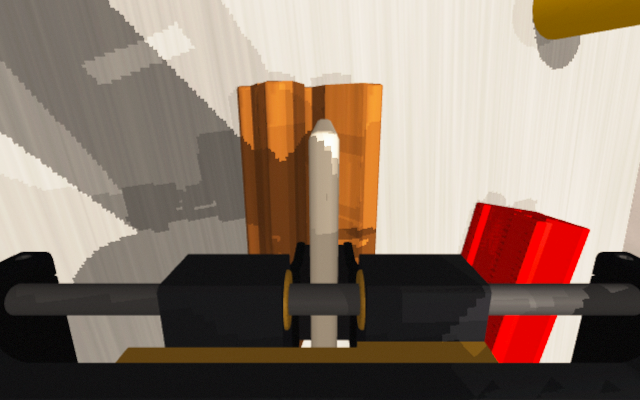

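The board's lower edge is inside the mouth at about 20° lean, centred along the rack (scene crop (340,340)), and the measured foot is well inside the window. Now I'll straighten it.

```bash
python3 -m jog '0.006 -0.002 0.001 0 -5 0 0;0.0135 -0.002 0.0015 0.1 -10 0 0;0.0207 -0.0022 0.003 0.1 -15 0 0;0.0278 -0.0023 0.005 0.1 -20.2 0 0;0.0278 -0.0023 0.005 0.1 -20.2 0 0;0.0278 -0.0023 0.005 0.1 -20.2 0 0'
python3 - <<'E'
from rig import *
from h import *
import cv2
s=read_state(); print(foot(s)); 
p,d=capture("wrist"); cv2.imwrite("pics/w4.png",p[:,:,::-1])
ci=camera_info("wrist"); T=ci['tool_from_camera']
f=200/np.tan(np.radians(ci['vfov']/2)); v,u=np.mgrid[:400,:640]
X=np.stack([(u-ci['cx'])/f*d,(v-ci['cy'])/f*d,d],-1)@T[:3,:3].T+T[:3,3]
W=X@s['tcp_rot'].T+s['position']
L=(W-SL)@frame(-5.6,0)
m=(d>0)&(abs(L[...,0])<.06)&(L[...,1]<.1)&(L[...,1]>.0)&(L[...,2]>.049)&(L[...,2]<.058)
k=L[m]; print(m.sum(), np.histogram(k[:,0],np.arange(-.05,.051,.002)), k[:,1].max())
for side in (k[k[:,0]>0],k[k[:,0]<0]): print(np.percentile(side[:,0],[2,98]).round(4), len(side))
m=(d>0)&(abs(L[...,0])<.03)&(L[...,1]<.09)&(L[...,1]>.03)&(L[...,2]>.07)&(L[...,2]<.14)
k=L[m]; print("board",np.percentile(k,[2,50,98],axis=0).round(4))
E
```

```text
time_s: 7.12
position: [0.515, -0.2856, 0.1318]
tcp_rot: [[0.995, -0.098, -0.0], [-0.098, -0.995, 0.002], [-0.0, -0.002, -1.0]]
force: [0.2, 0.5, -1.4]
opening: 0.11
(array([-0.0016,  0.0009,  0.0348]), np.float64(0.09))
8284 (array([  0,   0,   0,   0,   0, 231, 454, 459, 463, 458, 467, 433, 466,
       525, 185,   0,   0,   0,   0,   0,   0,   0,   1,   4,   3,   2,
         0,   0,   0,   0,   0,   0,   3, 336, 527, 439, 449, 461, 456,
       466, 461, 436,  99,   0,   0,   0,   0,   0,   0,   0]), array([-5.00000000e-02, -4.80000000e-02, -4.60000000e-02, -4.40000000e-02,
       -4.20000000e-02, -4.00000000e-02, -3.80000000e-02, -3.60000000e-02,
       -3.40000000e-02, -3.20000000e-02, -3.00000000e-02, -2.80000000e-02,
       -2.60000000e-02, -2.40000000e-02, -2.20000000e-02, -2.00000000e-02,
       -1.80000000e-02, -1.60000000e-02, -1.40000000e-02, -1.20000000e-02,
       -1.00000000e-02, -8.00000000e-03, -6.00000000e-03, -4.00000000e-03,
       -2.00000000e-03,  4.16333634e-17,  2.00000000e-03,  4.00000000e-03,
        6.00000000e-03,  8.00000000e-03,  1.00000000e-02,  1.20000000e-02,
        1.40000000e-02,  1.60000000e-02,  1.80000000e-02,  2.00000000e-02,
        2.20000000e-02,  2.40000000e-02,  2.60000000e-02,  2.80000000e-02,
        3.00000000e-02,  3.20000000e-02,  3.40000000e-02,  3.60000000e-02,
        3.80000000e-02,  4.00000000e-02,  4.20000000e-02,  4.40000000e-02,
        4.60000000e-02,  4.80000000e-02,  5.00000000e-02])) 0.08850041145460422
[0.0169 0.0341] 4135
[-0.0388 -0.0215] 4149
board [[-0.0058  0.0696  0.0705]
 [-0.0016  0.0704  0.1158]
 [ 0.0021  0.0705  0.1389]]
```

View pics/w4.png

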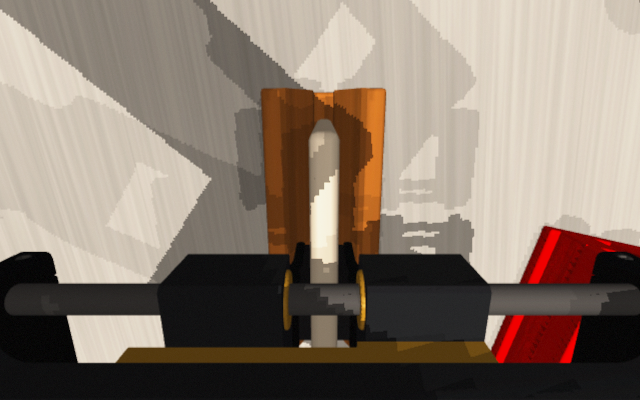

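The wrist view shows the upright board between the flares. The slot centre is 2.3 mm to -x of my earlier estimate, and the board is already within 0.5 mm of it. I'll lower it while watching the force.

```bash
python3 -m jog '-0.0005 0 0.005 0 0 0 0;-0.0005 0 0.010 0 0 0 0;-0.0005 0 0.015 0 0 0 0;-0.0005 0 0.019 0 0 0 0;-0.0005 0 0.019 0 0 0 0'; python3 -m jog '0 0 0.004 0 0 0 0;0 0 0.008 0 0 0 0;0 0 0.011 0 0 0 0;0 0 0.011 0 0 0 0'; python3 -c "
from rig import *
from h import *
print(foot(read_state()))"
```

```text
time_s: 7.8
position: [0.5151, -0.2859, 0.1124]
tcp_rot: [[0.995, -0.098, -0.001], [-0.098, -0.995, 0.001], [-0.001, -0.001, -1.0]]
force: [-0.4, -0.0, -1.2]
opening: 0.116
time_s: 8.3
position: [0.5152, -0.286, 0.1016]
tcp_rot: [[0.995, -0.098, -0.001], [-0.098, -0.995, 0.001], [-0.001, -0.001, -1.0]]
force: [0.8, 0.3, -1.5]
opening: 0.113
(array([-0.0014,  0.0005,  0.0046]), np.float64(0.07))
```

```bash
python3 -m jog '0 0 0.002 0 0 0 0;0 0 0.004 0 0 0 0;0 0 0.005 0 0 0 0;0 0 0.005 0 0 0 0'; python3 -c "
from rig import *
from h import *
print(foot(read_state()))"
```

```text
time_s: 8.8
position: [0.5155, -0.2861, 0.0977]
tcp_rot: [[0.995, -0.098, 0.0], [-0.098, -0.995, 0.0], [0.0, -0.0, -1.0]]
force: [-1.4, 1.2, 4.5]
opening: 0.116
(array([-0.0011,  0.0003,  0.0007]), np.float64(0.02))
```

Floor contact: the foot is at about +0.7 mm and the upward force has risen by 6 N. Releasing and retreating straight up.

```bash
python3 -m jog '0 0 0 0 0 0 0.6;0 0 0 0 0 0 0.6;0 0 0 0 0 0 0.6;0 0 0 0 0 0 0.6'; python3 -m jog '0 0 -0.02 0 0 0 0.6;0 0 -0.05 0 0 0 0.6;0 0 -0.09 0 0 0 0.6;0 0 -0.13 0 0 0 0.6;0 0 -0.15 0 0 0 0.6;0 0 -0.15 0 0 0 0.6;0 0 -0.15 0 0 0 0.6'
python3 - <<'E'
from rig import *
from h import *
import cv2
s=read_state()
p,d=capture("wrist"); cv2.imwrite("pics/w5.png",p[:,:,::-1])
ci=camera_info("wrist"); T=ci['tool_from_camera']
f=200/np.tan(np.radians(ci['vfov']/2)); v,u=np.mgrid[:400,:640]
X=np.stack([(u-ci['cx'])/f*d,(v-ci['cy'])/f*d,d],-1)@T[:3,:3].T+T[:3,3]
L=(X@s['tcp_rot'].T+s['position']-SL)@frame(-5.6,0)
m=(d>0)&(abs(L[...,0])<.04)&(abs(L[...,1])<.09)&(L[...,2]>.1)&(L[...,2]<.14)
k=L[m]; print("board top",m.sum(),np.percentile(k,[1,50,99],axis=0).round(4))
p,d=capture("scene"); cv2.imwrite("pics/s5.png",cv2.resize(p[130:280,140:320],None,fx=4,fy=4)[:,:,::-1])
L=(cloud(d,camera_info("scene"))-SL)@frame(-5.6,0)
m=(d>0)&(abs(L[...,0])<.03)&(abs(L[...,1])<.09)&(L[...,2]>.065)&(L[...,2]<.13)
k=L[m]; print(m.sum(),np.percentile(k,[1,50,99],axis=0).round(4),"lean",np.degrees(np.arctan(np.polyfit(k[:,2],k[:,0],1)[0])),"yaw",np.degrees(np.arctan(np.polyfit(k[:,1],k[:,0],1)[0])))
print([ (r['score'],r['centre']) for r in spot_in("paddle_mid","scene")])
E
```

```text
time_s: 9.3
position: [0.5153, -0.2861, 0.0968]
tcp_rot: [[0.995, -0.098, -0.0], [-0.098, -0.995, 0.001], [-0.0, -0.001, -1.0]]
force: [-0.0, -0.0, 1.0]
opening: 0.484
time_s: 10.18
position: [0.5147, -0.2857, 0.2459]
tcp_rot: [[0.995, -0.098, -0.002], [-0.098, -0.995, 0.002], [-0.002, -0.002, -1.0]]
force: [0.2, -0.2, -0.2]
opening: 0.595
board top 2068 [[-0.006  -0.0621  0.117 ]
 [-0.0012  0.0101  0.1198]
 [ 0.0035  0.0687  0.1215]]
988 [[-0.0056 -0.0679  0.0654]
 [ 0.002  -0.0008  0.0969]
 [ 0.0058  0.0688  0.122 ]] lean -1.8341312117650004 yaw 0.11480872802461232
[(0.85, [0.5123, 0.2884, 0.089])]
```

View pics/s5.png

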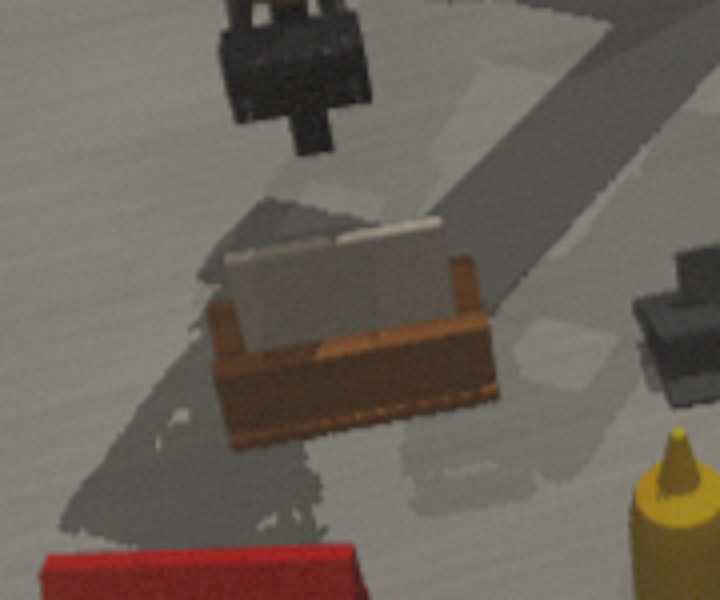

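View pics/w5.png

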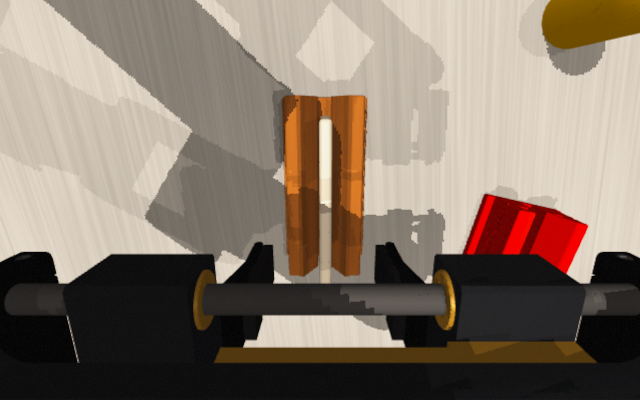

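The board stands upright in the wooden rack (scene crop (340,285)), with its top edge 120 mm above the slot floor, so it is fully seated. It's within a few mm of mid-slot and the gripper is clear. Handing in.

```bash
python3 -c "
from rig import *
print(hand_in())"
```

```text
the job is handed in; nothing more can be done
None
```

The rectangular board is in the wooden rack, upright and let go, and I've handed the job in; no verdict was given. I gripped it by the top, lifted it out of its rest and lowered its foot into the slot's mouth at about 20° lean. Then I straightened it, lowered it until the foot touched the floor, released it and backed straight up.

**On the way:** while leaning, the foot was at about x 1, y -2, z 36 mm in the slot frame, inside the required window. It stayed there for at least 0.1 s by my timing.

**Last checks**, from the scene and wrist cameras:
- **Seating:** the top edge is about 120 mm above the slot floor, so the 120 mm board is fully home. The foot read within about 1 mm of the floor just before release.
- **Position:** it is within about 3 mm of mid-way along the slot.
- **Angle:** the lean is about 2° and the board is in line with the slot within about 0.2°.
- **Paddle board:** it was found within 2 mm of where it started.
- **Arm:** the gripper is about 95 mm above the board and touches nothing. Robot time was about 10 s of the 51 s allowed.

**Disagreement:** the wrist camera put the slot centre about 2 mm off my first estimate from the fixed cameras. I went by the wrist camera, and the board went in without resistance.

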